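Tip the coral flip-top reel box out into its carton

TASK

In the ribbon stockroom, two flip-top boxes hang in tipping stands on the counter. Take the crank handle of the coral-coloured box and turn that box right over, away from you, as far as it will go, so that its clear lid swings open and both pink ribbon reels drop into the cardboard carton below; then let go and leave the box turned over. Leave the teal box as it is.

Things in the scene. Friction and masses are not known exactly. Their poses are not given: they have to be found in the camera images.
- coral_stand: Fixed stand of the coral box. Origin on the counter midway between its two blue uprights (62 mm to each side, 220 mm tall); x level, away from the robot, the way the box tips; y along the pivot axis, towards the crank; z up. Pivot axis 200 mm up. A teal box has a like stand nearby; they may swap places.
- coral_carton (a point): Centre of the floor of the open cardboard carton fixed under the coral box, 10 mm above the counter. Carton 220 mm (stand's x) by 106 mm (y), walls 4 mm, rim 56 mm above this point, which is 20 mm beyond the stand's origin along x. Axes as the stand's.
- coral_handle (a point): Centre of the crank's black round sleeve, 16 mm thick, 46 mm long along the stand's y, spinning freely on its pin. In the stand: y = 109 mm (arm at 74 to 82), 80 mm from the pivot axis; at the start towards the robot, 25 degrees above level (x = -72.5, z = 234 mm). It goes up, over and down to level on the far side. Axes turn with the box.
- coral_box (a joint): Turn of the coral box about its pivot (rad): 0 upright (start), grows as the handle goes up and over, away from the robot; stop at 2.7 (155 degrees). Stiff: about 1.5 to 2.5 N at the handle moves it and it stays where left. Box 100 x 90 x 60 mm, walls 4 mm, its middle on the pivot.
- coral_lid (a joint): Opening of the coral box's clear lid (rad), 100 x 90 mm, 4 mm thick: 0 shut, up to 1.9. It is hinged along the box's top edge on the robot's side, swings freely, and hangs open by itself once the box is turned past a quarter turn; about 1.1 when the box is at its stop.
- coral_reel_a: Pink ribbon reel, a disc 40 mm across and 16 mm thick, 18 to 35 g, one of two lying loose inside the closed coral box at the start. Origin at the centre of one flat face, z along the reel's axis.
- coral_reel_b: Pink ribbon reel, a disc 40 mm across and 16 mm thick, 18 to 35 g, the other of the two lying loose inside the closed coral box at the start. Origin at the centre of one flat face, z along the reel's axis.
- teal_box (a joint): Turn of the teal box (rad), the same kind of box on the other stand, 0 upright. It must stay upright.

How it is judged:
By the outcome, as a careful person would: the job done as asked, in the order asked, and still so for the second after the job is handed in, with the robot touching nothing.
It also fails if it takes over 38 s, if anything falls off the work surface, if the arm or the gripper's body presses on something with over 40 N, if the wrist force passes 120 N, or if a joint passes its speed limit or range.

ROBOT

A 7-joint arm with a two-finger parallel gripper is mounted at the origin on the work surface. World frame = base frame: x ahead of the robot, y to its left, z up, the work surface at z = 0. Lengths are in m, angles in rad, forces in N, time in s.
With the tool pointing down it reaches from about 0.425 to 0.925 m from the base axis. Payload 6.8 kg.
Tool frame: the origin (TCP) lies at the very end of the fingers, on their centre line; the grasp point (between the pads) lies 19 mm behind it; z points along the fingers, x is the direction in which the jaws open and shut, and the axes are right-handed (so a half turn about z gives the same grasp; the last joint's range is limited). The gripper opens to 85 mm and grips with 20 to 120 N. Pads are 22 mm wide; open, the fingers measure 114 mm over their backs; the gripper's body (76 mm by 85 mm) begins 54 mm behind the grasp point. The pads swing forward as they close: fully open they stand 13 mm farther back than shut.
Start: joints at [-1.423, 0.477, 0.022, 1.555, -0.011, 1.109, -0.083], TCP at [0.171, 0.653, 0.231] pointing down, gripper open.
Joint ranges: [-2.96, 2.96], [-0.34, 2.1], [-1.41, 1.46], [0.24, 2.44], [-1.37, 4.51], [0.17, 1.92], [-2.96, 2.96]. Speed limits (rad/s): [2.39, 2.39, 3.14, 3.14, 3.14, 3.14, 3.14].

INTERFACE

Orientations are given as a unit quaternion [w, x, y, z].
In Python, from station import get_obs, read_camera, calibration, hand_in, recognise, outline_of, place_of gives the robot as it stands.
- The arm moves only by the tool move_arm, never from a script. Its argument "steps" is a list of rows, each an object with "fingers": the finger opening in mm, from 0 to 85.4; "translation": the shift along the world's x, y, z in mm, a list of three; "turn": the turn about the world's z in rad. In form: [{"fingers": fingers, "translation": [dx, dy, dz], "turn": turn}, ...]. A call has 1 to 10 rows; each row shifts and turns the commanded pose from where the row before left it; what a row does not reach is not made up. A row lasts 1/8 s, in which the tool goes at most 62.5 mm and 10.7 degrees, less where a joint would pass 70% of its speed; a pose out of reach is approached as far as the arm can. A call with a gripper value outside its range is refused whole. The fingers move at their own pace and stop on an object; "newtons" is the grip in N (left out, the last holds). Time passes only in rows, so rows that do not move let the fingers close. It gives the time, the measured TCP pose, the force and the opening at its end, in the units of the state.
- get_obs(): the state, without advancing time (a new reading comes with each control period).
- read_camera(name): name is "scene" or "top" or "wrist"; returns the picture (420x560x3 uint8, blue, green, red); there is no depth.
- calibration(name): a dict with "camera_matrix" (3x3 intrinsics, pixels), "rvec" (rotation vector, rad) and "tvec" (3), from world to camera coordinates, as OpenCV has them. Camera axes: x right, y down, z forward; pixel columns grow to the right and rows downward; lengths in m; the calibration is good to about 2 mm. A picture is of the moment at which its call begins: read the wrist's pose just before it. calibration takes no time and is no camera call; for the wrist camera it gives the pose at the moment of the call.
- hand_in(): hands the job in, once; it reports no verdict.
Trained networks look in the newest picture that a camera, given by its name, has taken for a name from the list of things; names that differ only in an ending like _2 or _b are one class to them, and where a whole thing is asked for, a point or a joint stands for the part that bears it (a point fixed in the world has none). Each returns a list of dicts, best first, with "conf" (0 to 1); they miss things now and then, are a little off and sometimes report something else, mostly with a low value. They report only what shows in the picture. A call takes as long as a camera call.
- recognise(camera, name): "xy" ([column, row] in pixels, amid what is visible of it).
- outline_of(camera, name): "mask" (420x560 bool, what is visible of it) and "xy" ([column, row] in pixels, amid what is visible of it).
- place_of(camera, name): "xy" ([column, row] in pixels: a listed point, or the origin of a listed thing).
The state is a dict: "t": time; "q": joint angles; "joint_vel": joint speeds; "joint_torque": joint torques, N m; "eef_pos": TCP position; "tool_rot": TCP orientation; "contact_force": force on the tool from outside, world axes, zero at the start; "torque": the same for the moment, N m; "gripper_width": opening from 0.0 (shut) to 1.0 (fully open).
Only numpy, scipy, OpenCV 4.12 (cv2) and the standard library are available. Lean on these libraries where they do the work, as an engineer would, in place of code of your own. Each camera call takes 0.05 s, during which the arm holds its last target.

## Working session

There is one attempt and no reset: what is moved stays moved. The work goes in short steps, Python scripts to look and compute and a tool call to move; the robot and the scene stay as the last step left them, time stands still between calls to the robot, and variables do not carry over. Pictures are saved under pics/ and viewed, and the job is handed in when it is done.

Besides the shell and the picture viewer there is one more tool, called after "Emit:" as name(argument=value, ...) on one line, values as JSON. move_arm: Moves the arm, as the interface text tells. Its arguments: {"type":"object","properties":{"steps":{"type":"array"},"newtons":{"type":"number"}},"required":["steps"]}

```bash
mkdir -p pics; python3 - <<'E'
from station import *
import cv2,numpy as np
o=get_obs();print(o)
for c in ["scene","top"]:
    im=read_camera(c);cv2.imwrite(f"pics/{c}0.png",im)
    for n in ["coral_stand","coral_carton","coral_handle"]:
        print(c,n,[(d["xy"],round(d["conf"],2)) for d in place_of(c,n)][:3])
    k=calibration(c);print({a:np.round(b,4).tolist() for a,b in k.items()})
E
```

```text
{'t': 0.0, 'q': array([-1.42312097,  0.47782678,  0.02232192,  1.55646204, -0.01152858,
        1.1093089 , -0.08312226]), 'joint_vel': array([-5.36751743e-04, -9.90198195e-04, -6.78949084e-04,  2.69172133e-04,
       -3.90996104e-05, -6.72711152e-04,  2.55655375e-04]), 'joint_torque': array([-4.50796433e-04, -5.96455586e+01,  1.60763439e+00, -2.81189060e+01,
        1.24753907e-02,  9.52688337e-03,  3.06580012e-05]), 'eef_pos': array([0.17061583, 0.65245679, 0.23030301]), 'tool_rot': array([ 6.15248053e-04,  7.91515090e-01,  6.11148902e-01, -7.09124214e-04]), 'contact_force': array([ 0.52060852, -0.43820464, -0.17555495]), 'torque': array([-0.01072779, -0.00799155, -0.03333243]), 'gripper_width': 1.001021147446553}
scene coral_stand [([165.3, 247.7], 0.82)]
scene coral_carton [([164.5, 250.8], 0.64)]
scene coral_handle [([216.3, 153.7], 0.96)]
{'camera_matrix': [[395.584, 0.0, 284.3261], [0.0, 395.584, 208.0728], [0.0, 0.0, 1.0]], 'rvec': [1.3856, 1.9683, -1.0112], 'tvec': [0.1928, -0.1548, 1.2414]}
top coral_stand [([392.8, 204.6], 0.68), ([395.9, 198.4], 0.67)]
top coral_carton [([396.2, 192.3], 0.9)]
top coral_handle [([365.5, 210.7], 0.69)]
{'camera_matrix': [[408.5928, 0.0, 285.7286], [0.0, 408.5928, 212.1762], [0.0, 0.0, 1.0]], 'rvec': [2.1665, -2.1058, 0.165], 'tvec': [-0.0308, 0.5199, 0.9483]}
```

View pics/scene0.png

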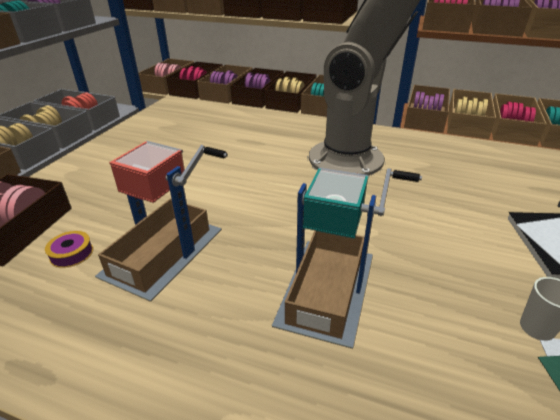

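View pics/top0.png

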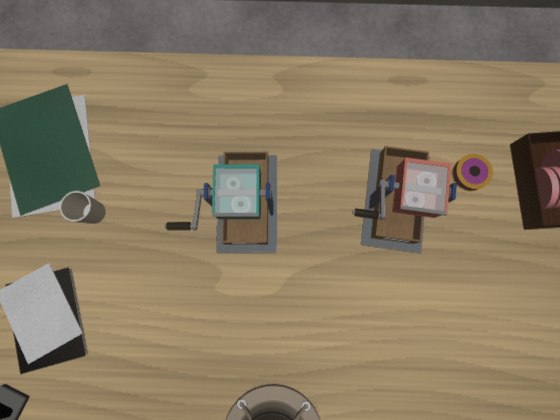

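```bash
cat > h.py <<'E'
import numpy as np,cv2
from station import *
def cam(c):
    k=calibration(c);R=cv2.Rodrigues(np.array(k["rvec"],float))[0];return np.array(k["camera_matrix"]),R,np.array(k["tvec"],float).ravel()
def ray(c,uv):
    K,R,t=cam(c);d=R.T@np.linalg.inv(K)@np.array([uv[0],uv[1],1.]);return -R.T@t,d/np.linalg.norm(d)
def onz(c,uv,z):
    o,d=ray(c,uv);return o+d*(z-o[2])/d[2]
def proj(c,P):
    K,R,t=cam(c);p=K@(R@np.array(P,float)+t);return p[:2]/p[2]
def tri(obs):
    A=np.zeros((3,3));b=np.zeros(3)
    for c,uv in obs:
        o,d=ray(c,uv);M=np.eye(3)-np.outer(d,d);A+=M;b+=M@o
    return np.linalg.solve(A,b)
E
python3 - <<'E'
from h import *
print("handle tri",tri([("scene",(216.3,153.7)),("top",(365.5,210.7))]))
print("handle z", onz("scene",(216.3,153.7),.234),onz("top",(365.5,210.7),.234))
print("stand", onz("scene",(165.3,247.7),0),onz("top",(392.8,204.6),0),onz("top",(395.9,198.4),0))
print("carton",onz("scene",(164.5,250.8),.01),onz("top",(396.2,192.3),.01))
E
```

```text
handle tri [ 0.4958752  -0.17011215  0.23469138]
handle z [ 0.4947357  -0.16821645  0.234     ] [ 0.49697216 -0.17239141  0.234     ]
stand [ 0.55160479 -0.29486605  0.        ] [ 0.55424753 -0.28599893  0.        ] [ 0.57045714 -0.29405954  0.        ]
carton [ 0.57024168 -0.28254574  0.01      ] [ 0.58410313 -0.29237284  0.01      ]
```

```bash
python3 - <<'E'
import cv2,numpy as np
a=cv2.imread("pics/top0.png")[135:265,340:480];b=cv2.imread("pics/scene0.png")[135:295,90:240]
cv2.imwrite("pics/topz.png",cv2.resize(a,None,fx=4.5,fy=4.5,interpolation=cv2.INTER_CUBIC)[:600])
cv2.imwrite("pics/scz.png",cv2.resize(b,None,fx=3.7,fy=3.7,interpolation=cv2.INTER_CUBIC))
E
```

```text
(no output)
```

View pics/topz.png

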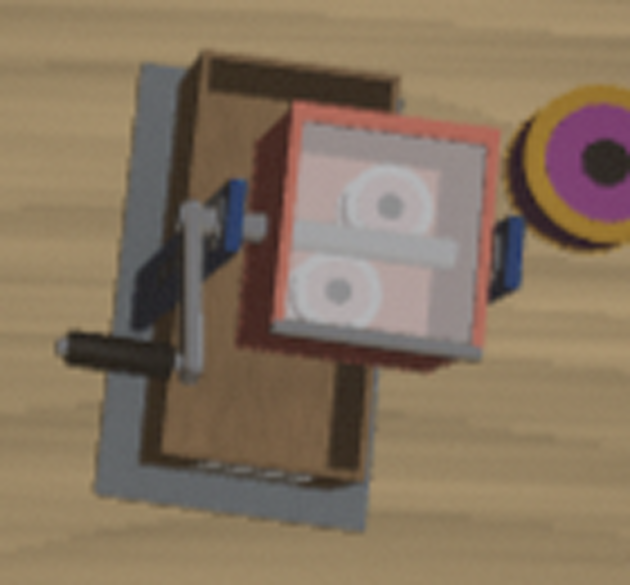

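View pics/scz.png

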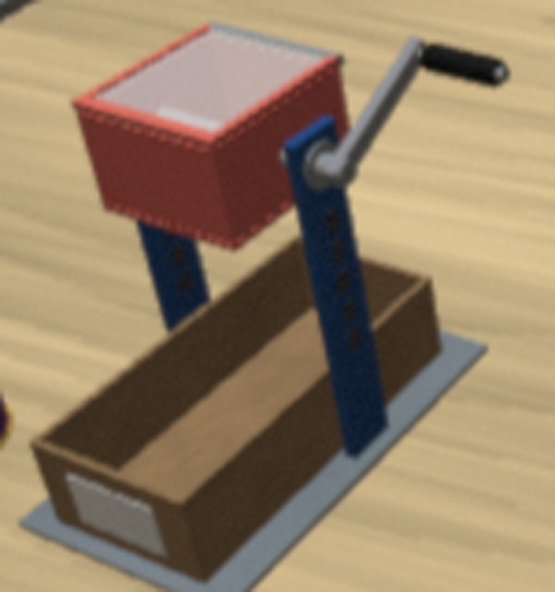

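```bash
python3 - <<'E'
from h import *
from scipy.optimize import least_squares
D=[("top",(385.6,146.1),(130,53,66)),("top",(428.9,151.9),(130,-53,66)),("top",(371.6,237.9),(-90,53,66)),("top",(421,241.4),(-90,-53,66)),
("top",(405.6,157.9),(50,45,230)),("top",(450.7,163.4),(50,-45,230)),("top",(366.9,213.7),(-72.5,109,234)),
("scene",(140,271.5),(130,53,66)),("scene",(99.5,254.7),(130,-53,66)),("scene",(206.8,210.7),(-90,53,66)),("scene",(110.3,162.8),(50,-45,230)),("scene",(147.3,175.5),(50,45,230)),("scene",(214.9,152),(-72.5,109,234)),("scene",(216.3,153.7),(-72.5,109,234))]
def W(p,l):
    c,s=np.cos(p[2]),np.sin(p[2]);x,y,z=np.array(l)/1000;return np.array([p[0]+c*x-s*y,p[1]+s*x+c*y,z])
f=lambda p:np.concatenate([proj(c,W(p,l))-np.array(uv)-0 for c,uv,l in D])
r=least_squares(f,[.56,-.29,-.12],loss="soft_l1")
print(r.x,np.round(f(r.x).reshape(-1,2),1).tolist())
print("handle",W(r.x,(-72.5,109,234)),W(r.x,(80,109,200)))
E
```

```text
[ 0.55050079 -0.28956614 -0.11161413] [[-0.8, -0.1], [-0.4, -0.0], [3.6, -2.3], [-0.6, 0.6], [-1.5, 0.7], [-1.4, 1.3], [-1.0, 0.3], [-1.4, -0.6], [-1.7, -0.5], [-0.2, -1.1], [-0.2, 2.0], [-0.2, 0.2], [0.1, 0.4], [-1.3, -1.3]]
handle [ 0.49059261 -0.17316914  0.234     ] [ 0.6421437  -0.19015498  0.2       ]
```

```bash
python3 - <<'E'
import numpy as np
a0=np.arctan2(.652,.171);a1=np.arctan2(-.169,.4915);r0=.674;r1=.52
N=18
P=[(1000*(r0+(r1-r0)*t)*np.array([np.cos(a0+(a1-a0)*t),np.sin(a0+(a1-a0)*t)])) for t in np.linspace(0,1,N+1)]
print(np.round(np.diff(P,axis=0)).tolist())
E
```

```text
[[56.0, -26.0], [53.0, -31.0], [49.0, -35.0], [45.0, -39.0], [40.0, -43.0], [36.0, -46.0], [31.0, -48.0], [26.0, -50.0], [21.0, -52.0], [16.0, -53.0], [11.0, -53.0], [5.0, -53.0], [0.0, -53.0], [-4.0, -52.0], [-9.0, -50.0], [-14.0, -48.0], [-18.0, -46.0], [-22.0, -44.0]]
```

Emit:
move_arm(steps=[{"fingers": 85, "translation": [0, 0, 55], "turn": 0}, {"fingers": 85, "translation": [0, 0, 55], "turn": 0}, {"fingers": 85, "translation": [0, 0, 10], "turn": 0}], newtons=60)

```text
t: 0.78
eef_pos: [0.1713, 0.6548, 0.3565]
tool_rot: [-0.003, 0.792, 0.611, 0.003]
contact_force: [-0.2, -0.1, 0.5]
gripper_width: 0.998
```

Emit:
move_arm(steps=[{"fingers": 85, "translation": [56, -26, 0], "turn": -0.08}, {"fingers": 85, "translation": [53, -31, 0], "turn": -0.08}, {"fingers": 85, "translation": [49, -35, 0], "turn": -0.08}, {"fingers": 85, "translation": [45, -39, 0], "turn": -0.08}, {"fingers": 85, "translation": [40, -43, 0], "turn": -0.08}, {"fingers": 85, "translation": [36, -46, 0], "turn": -0.08}, {"fingers": 85, "translation": [31, -48, 0], "turn": -0.08}, {"fingers": 85, "translation": [26, -50, 0], "turn": -0.08}, {"fingers": 85, "translation": [21, -52, 0], "turn": -0.08}])

```text
t: 1.9
eef_pos: [0.5283, 0.2811, 0.3504]
tool_rot: [0.0, 0.956, 0.292, -0.001]
contact_force: [1.3, -0.7, 0.2]
gripper_width: 0.998
```

Emit:
move_arm(steps=[{"fingers": 85, "translation": [16, -53, 0], "turn": -0.08}, {"fingers": 85, "translation": [11, -53, 0], "turn": -0.08}, {"fingers": 85, "translation": [5, -53, 0], "turn": -0.08}, {"fingers": 85, "translation": [0, -53, 0], "turn": -0.08}, {"fingers": 85, "translation": [-4, -52, 0], "turn": -0.08}, {"fingers": 85, "translation": [-9, -50, 0], "turn": -0.08}, {"fingers": 85, "translation": [-14, -48, 0], "turn": -0.08}, {"fingers": 85, "translation": [-18, -46, 0], "turn": -0.08}, {"fingers": 60, "translation": [0, 0, 0], "turn": 0}])

```text
t: 3.02
eef_pos: [0.5126, -0.1296, 0.3511]
tool_rot: [0.0, 1.0, -0.027, -0.0]
contact_force: [-0.4, 0.3, 0.4]
gripper_width: 0.813
```

```bash
python3 - <<'E'
from h import *
from scipy.spatial.transform import Rotation as R
o=get_obs();q=o["tool_rot"];m=R.from_quat([q[1],q[2],q[3],q[0]]).as_matrix()
print(o["t"],o["eef_pos"],np.arctan2(m[1,0],m[0,0]),m[:,2],o["q"])
cv2.imwrite("pics/w1.png",read_camera("wrist"));print(place_of("wrist","coral_handle"))
K=cam("wrist");print(proj("wrist",(.4906,-.1732,.234)))
cv2.imwrite("pics/s1.png",read_camera("scene"))
E
```

```text
3.025 [ 0.51255209 -0.12958806  0.35106655] -0.05359822565579531 [-6.26149890e-04 -5.79822041e-04 -9.99999636e-01] [-0.45396705  0.1434102   0.66588428  1.77760358 -0.09235375  1.25268676
  0.18231624]
[{'xy': [261.3, 249.5], 'conf': 0.94}]
[255.00250272 252.92824402]
```

View pics/w1.png

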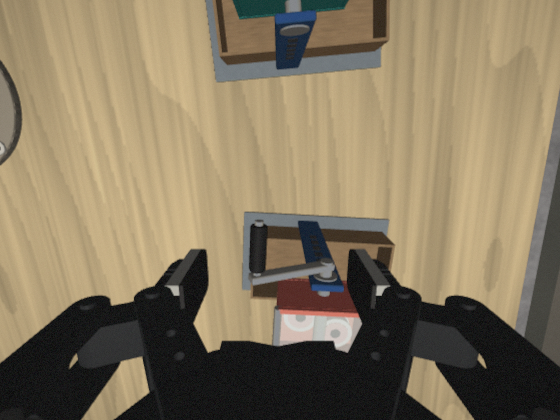

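```bash
python3 - <<'E'
from h import *
print(onz("wrist",(261.3,249.5),.234),cam("wrist")[1])
E
```

```text
[ 0.49725379 -0.16904012  0.234     ] [[ 9.99013818e-01 -4.43914168e-02 -8.91136079e-04]
 [-4.25464144e-02 -9.62846095e-01  2.66678082e-01]
 [-1.26962448e-02 -2.66377174e-01 -9.63785249e-01]]
```

Emit:
move_arm(steps=[{"fingers": 60, "translation": [-19, -38, 0], "turn": -0.058}, {"fingers": 60, "translation": [0, 0, -45], "turn": 0}, {"fingers": 60, "translation": [0, 0, -45], "turn": 0}, {"fingers": 60, "translation": [0, 0, 0], "turn": 0}])

```text
t: 3.68
eef_pos: [0.4941, -0.1609, 0.2585]
tool_rot: [-0.0, 0.999, -0.05, -0.004]
contact_force: [0.3, 0.1, 1.5]
gripper_width: 0.706
```

```bash
python3 - <<'E'
from h import *
o=get_obs();print(o["t"],o["eef_pos"],o["tool_rot"])
cv2.imwrite("pics/w2.png",read_camera("wrist"));r=place_of("wrist","coral_handle");print(r)
if r:print(onz("wrist",r[0]["xy"],.234))
E
```

```text
3.675 [ 0.49409463 -0.16085463  0.25846393] [-8.56989976e-05  9.98732249e-01 -5.02119587e-02 -3.55618093e-03]
[{'xy': [278.3, 257.1], 'conf': 0.71}]
[ 0.49558754 -0.17463809  0.234     ]
```

View pics/w2.png

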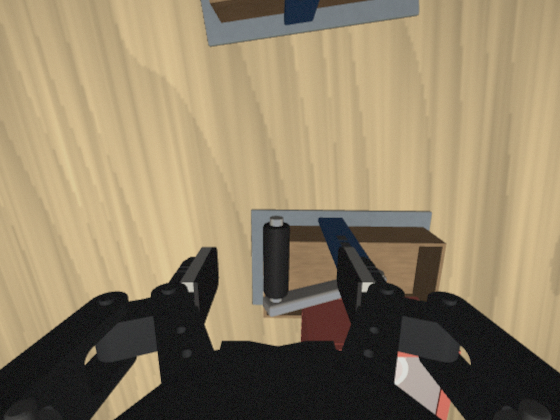

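Emit:
move_arm(steps=[{"fingers": 60, "translation": [0, -7, -22], "turn": 0}, {"fingers": 60, "translation": [0, 0, -22], "turn": 0}, {"fingers": 60, "translation": [0, 0, 0], "turn": 0}])

```text
t: 4.15
eef_pos: [0.4964, -0.1696, 0.218]
tool_rot: [-0.0, 0.999, -0.051, 0.0]
contact_force: [-0.1, -0.9, -0.1]
gripper_width: 0.701
```

```bash
python3 - <<'E'
from h import *
o=get_obs();print(o["t"],o["eef_pos"],o["tool_rot"])
a=read_camera("scene")[90:240,130:330];b=read_camera("wrist")
cv2.imwrite("pics/m3.png",np.hstack([cv2.resize(a,(400,300),interpolation=cv2.INTER_CUBIC),cv2.resize(b,(400,300))]))
E
```

```text
4.15 [ 0.49635037 -0.16956369  0.21802727] [-8.88138548e-06  9.98696909e-01 -5.10340662e-02  9.20800390e-05]
```

View pics/m3.png

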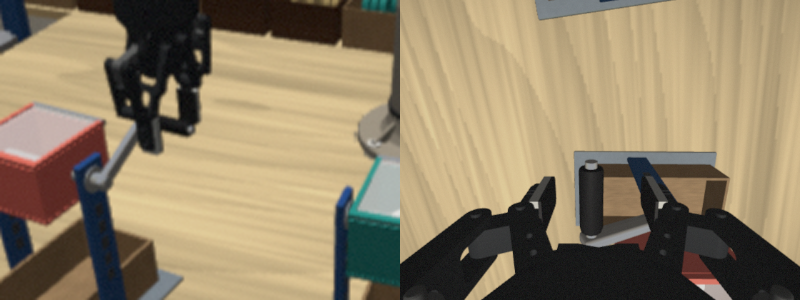

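Emit:
move_arm(steps=[{"fingers": 60, "translation": [-3, 0, -4], "turn": 0}, {"fingers": 10, "translation": [0, 0, 0], "turn": 0}, {"fingers": 10, "translation": [0, 0, 0], "turn": 0}, {"fingers": 10, "translation": [0, 0, 0], "turn": 0}, {"fingers": 10, "translation": [0, 0, 0], "turn": 0}, {"fingers": 10, "translation": [0, 0, 0], "turn": 0}], newtons=50)

```text
t: 5.0
eef_pos: [0.4923, -0.1698, 0.2132]
tool_rot: [-0.0, 0.999, -0.052, -0.001]
contact_force: [-4.4, 0.9, 3.3]
gripper_width: 0.166
```

```bash
python3 - <<'E'
from h import *
o=get_obs();print(o["t"],o["eef_pos"],o["tool_rot"],o["contact_force"],o["gripper_width"]*85.4)
a=read_camera("scene")[90:240,130:330];b=read_camera("wrist")
cv2.imwrite("pics/m4.png",np.hstack([cv2.resize(a,(400,300),interpolation=cv2.INTER_CUBIC),cv2.resize(b,(400,300))]))
# arc deltas, stand frame -> world, 160deg
x,y=.0,0;c,s=np.cos(-.112),np.sin(-.112)
th=np.radians(155-np.arange(0,156,155/18))
P=np.array([[80*np.cos(t)*c,80*np.cos(t)*s,80*np.sin(t)] for t in th])
print(np.round(np.diff(P,axis=0)).tolist())
E
```

```text
5.0 [ 0.49230452 -0.16984401  0.21323572] [-1.97776705e-04  9.98669599e-01 -5.15629131e-02 -5.08742458e-04] [-4.42191252  0.8967804   3.30350671] 14.185398209288469
[[6.0, -1.0, 10.0], [7.0, -1.0, 9.0], [9.0, -1.0, 8.0], [10.0, -1.0, 7.0], [11.0, -1.0, 5.0], [11.0, -1.0, 4.0], [12.0, -1.0, 2.0], [12.0, -1.0, 0.0], [12.0, -1.0, -2.0], [11.0, -1.0, -3.0], [11.0, -1.0, -5.0], [10.0, -1.0, -7.0], [9.0, -1.0, -8.0], [7.0, -1.0, -9.0], [6.0, -1.0, -10.0], [4.0, -0.0, -11.0], [3.0, -0.0, -12.0], [1.0, -0.0, -12.0]]
```

View pics/m4.png

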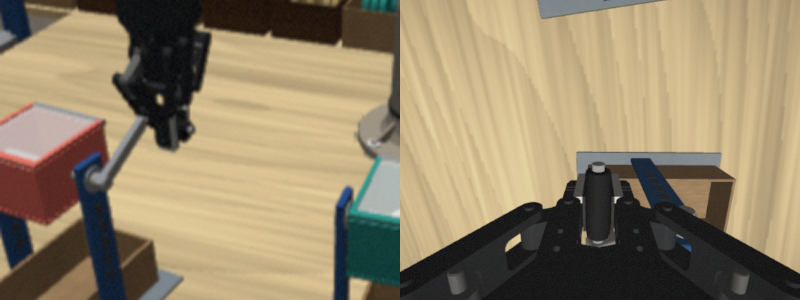

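Emit:
move_arm(steps=[{"fingers": 10, "translation": [6, -1, 10], "turn": 0}, {"fingers": 10, "translation": [7, -1, 9], "turn": 0}, {"fingers": 10, "translation": [9, -1, 8], "turn": 0}, {"fingers": 10, "translation": [10, -1, 7], "turn": 0}])

```text
t: 5.6
eef_pos: [0.5242, -0.1733, 0.2483]
tool_rot: [-0.001, 0.999, -0.051, -0.001]
contact_force: [-6.3, 2.8, 6.3]
gripper_width: 0.17
```

Emit:
move_arm(steps=[{"fingers": 10, "translation": [11, -1, 5], "turn": 0}, {"fingers": 10, "translation": [11, -1, 4], "turn": 0}, {"fingers": 10, "translation": [12, -1, 2], "turn": 0}, {"fingers": 10, "translation": [12, -1, 0], "turn": 0}, {"fingers": 10, "translation": [12, -2, -2], "turn": 0}])

```text
t: 6.22
eef_pos: [0.5844, -0.18, 0.2567]
tool_rot: [0.0, 0.999, -0.051, 0.001]
contact_force: [-1.5, 1.2, 3.4]
gripper_width: 0.171
```

```bash
python3 - <<'E'
from h import *
a=read_camera("scene")[90:300,60:340]
cv2.imwrite("pics/m5.png",cv2.resize(a,(800,600),interpolation=cv2.INTER_CUBIC))
E
```

```text
(no output)
```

View pics/m5.png

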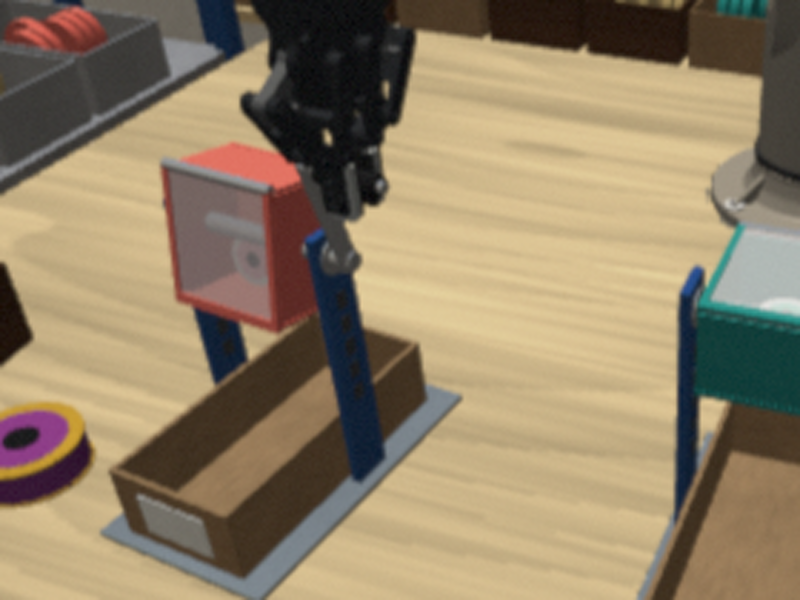

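Emit:
move_arm(steps=[{"fingers": 10, "translation": [6, -1, -1], "turn": 0}, {"fingers": 10, "translation": [6, 0, -2], "turn": 0}, {"fingers": 10, "translation": [5, -1, -2], "turn": 0}, {"fingers": 10, "translation": [5, 0, -3], "turn": 0}, {"fingers": 10, "translation": [5, -1, -3], "turn": 0}, {"fingers": 10, "translation": [5, 0, -4], "turn": 0}, {"fingers": 10, "translation": [5, -1, -4], "turn": 0}, {"fingers": 10, "translation": [4, 0, -4], "turn": 0}, {"fingers": 10, "translation": [4, -1, -4], "turn": 0}, {"fingers": 10, "translation": [3, 0, -5], "turn": 0}])

```text
t: 7.52
eef_pos: [0.6305, -0.1851, 0.2236]
tool_rot: [0.0, 0.999, -0.052, -0.001]
contact_force: [-3.0, -0.8, 0.6]
gripper_width: 0.168
```

```bash
python3 - <<'E'
from h import *
a=read_camera("scene")[90:300,60:340]
cv2.imwrite("pics/m6.png",cv2.resize(a,(800,600),interpolation=cv2.INTER_CUBIC))
E
```

```text
(no output)
```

View pics/m6.png

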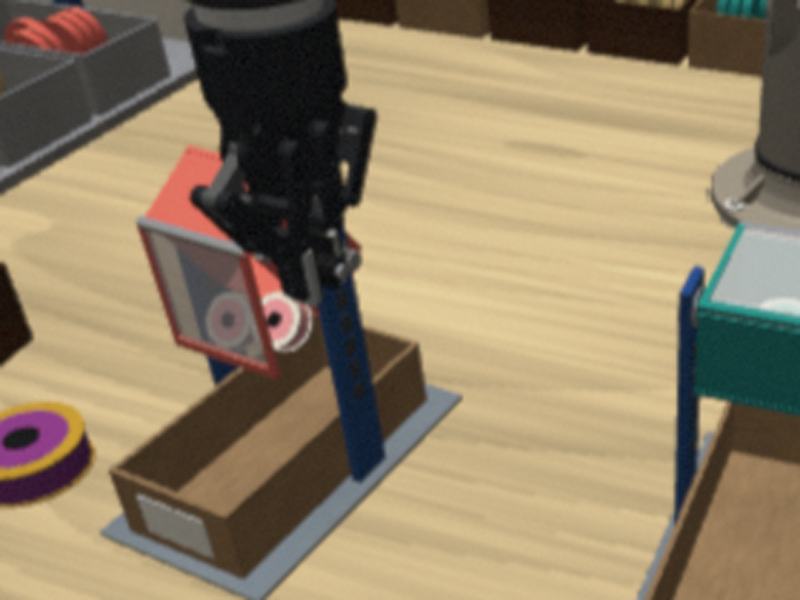

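Emit:
move_arm(steps=[{"fingers": 10, "translation": [3, 0, -5], "turn": 0}, {"fingers": 10, "translation": [3, -1, -5], "turn": 0}, {"fingers": 10, "translation": [2, 0, -6], "turn": 0}, {"fingers": 10, "translation": [2, 0, -6], "turn": 0}, {"fingers": 10, "translation": [1, 0, -6], "turn": 0}, {"fingers": 10, "translation": [1, 0, -6], "turn": 0}, {"fingers": 10, "translation": [1, 0, -6], "turn": 0}, {"fingers": 10, "translation": [0, 0, -4], "turn": 0}, {"fingers": 10, "translation": [0, 0, 0], "turn": 0}])

```text
t: 8.7
eef_pos: [0.6438, -0.1865, 0.18]
tool_rot: [0.0, 0.999, -0.052, 0.0]
contact_force: [-2.2, -4.2, -1.4]
gripper_width: 0.169
```

```bash
python3 - <<'E'
from h import *
a=read_camera("scene")[90:300,60:340]
cv2.imwrite("pics/m7.png",cv2.resize(a,(800,600),interpolation=cv2.INTER_CUBIC))
E
```

```text
(no output)
```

View pics/m7.png

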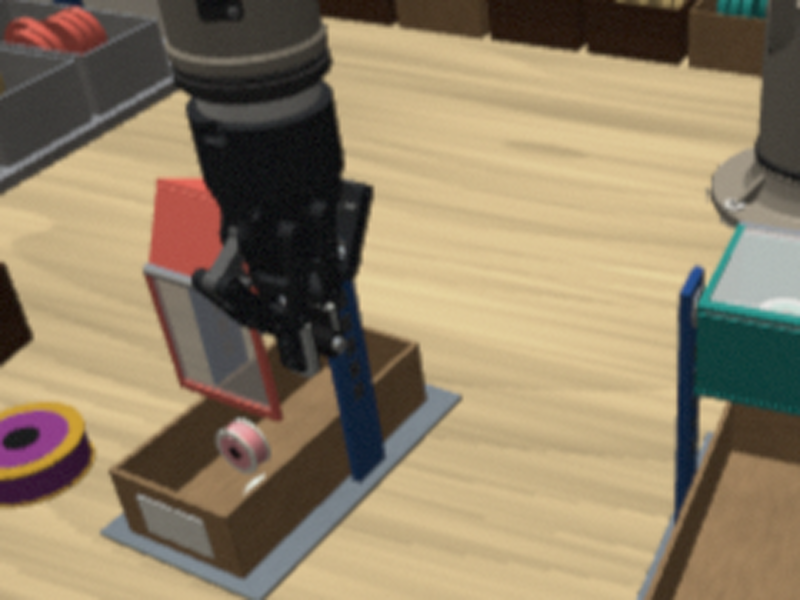

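Emit:
move_arm(steps=[{"fingers": 10, "translation": [0, 0, -3], "turn": 0}, {"fingers": 10, "translation": [0, 0, 0], "turn": 0}, {"fingers": 10, "translation": [0, 0, 0], "turn": 0}])

```text
t: 9.12
eef_pos: [0.6439, -0.1865, 0.1795]
tool_rot: [-0.0, 0.999, -0.052, 0.001]
contact_force: [-8.9, -1.6, 12.8]
gripper_width: 0.171
```

Emit:
move_arm(steps=[{"fingers": 60, "translation": [0, 0, 2], "turn": 0}, {"fingers": 60, "translation": [0, 0, 0], "turn": 0}, {"fingers": 60, "translation": [0, 0, 0], "turn": 0}, {"fingers": 60, "translation": [0, 0, 0], "turn": 0}, {"fingers": 60, "translation": [0, 0, 0], "turn": 0}])

```text
t: 9.75
eef_pos: [0.6438, -0.1858, 0.1792]
tool_rot: [-0.0, 0.999, -0.051, -0.0]
contact_force: [-0.8, 0.3, 0.5]
gripper_width: 0.704
```

```bash
python3 - <<'E'
from h import *
b=read_camera("wrist");a=read_camera("scene")[90:300,60:340]
cv2.imwrite("pics/m8.png",np.hstack([cv2.resize(a,(400,300),interpolation=cv2.INTER_CUBIC),cv2.resize(b,(400,300))]))
E
```

```text
(no output)
```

View pics/m8.png

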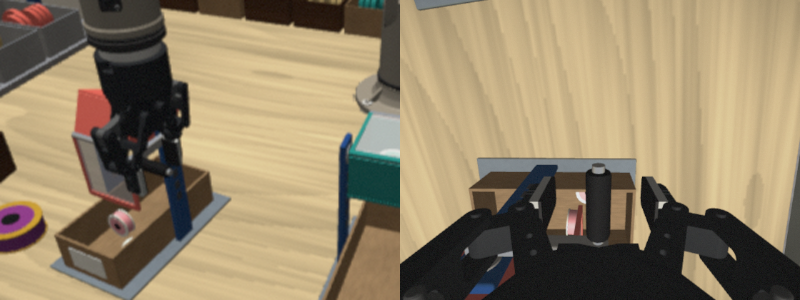

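Released cleanly, and the handle sits mid-jaws at about (598,205) in the combined view. Now I retreat upwards, then to the left.

Emit:
move_arm(steps=[{"fingers": 60, "translation": [0, 0, 20], "turn": 0}, {"fingers": 60, "translation": [0, 0, 40], "turn": 0}, {"fingers": 60, "translation": [0, 0, 50], "turn": 0}, {"fingers": 60, "translation": [0, 0, 40], "turn": 0}, {"fingers": 60, "translation": [-40, 45, 0], "turn": 0}, {"fingers": 60, "translation": [-40, 45, 0], "turn": 0}, {"fingers": 60, "translation": [-40, 45, 0], "turn": 0}, {"fingers": 60, "translation": [0, 0, 0], "turn": 0}])

```text
t: 10.85
eef_pos: [0.5218, -0.0472, 0.3305]
tool_rot: [-0.002, 0.999, -0.048, 0.0]
contact_force: [-0.1, -0.4, -0.0]
gripper_width: 0.701
```

```bash
python3 - <<'E'
from h import *
a=read_camera("scene");b=read_camera("top")
for c in("scene","top"):
    print(c,[(d["xy"],d["conf"]) for d in recognise(c,"coral_reel_a")],[(d["xy"],d["conf"]) for d in place_of(c,"coral_handle")])
p=np.array([.5505,-.2896])
c,s=np.cos(-.112),np.sin(-.112)
h=(p[0]+c*.08-s*.109,p[1]+s*.08+c*.109,.2);print("expect handle",proj("scene",h),proj("top",h))
cv2.imwrite("pics/m9.png",np.hstack([cv2.resize(a[120:300,80:260],(400,400),interpolation=cv2.INTER_CUBIC),cv2.resize(b[120:280,340:500],(400,400),interpolation=cv2.INTER_CUBIC)]))
cv2.imwrite("pics/s9.png",a)
E
```

```text
scene [([147.0, 244.4], 0.81)] [([165.4, 204.5], 0.65)]
top [] [([369.5, 141.1], 0.91)]
expect handle [167.0597442  206.92834194] [370.80600752 144.81762044]
```

View pics/m9.png

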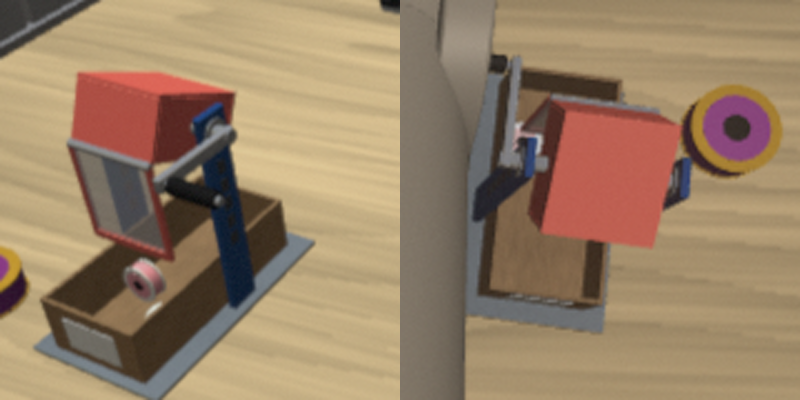

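View pics/s9.png

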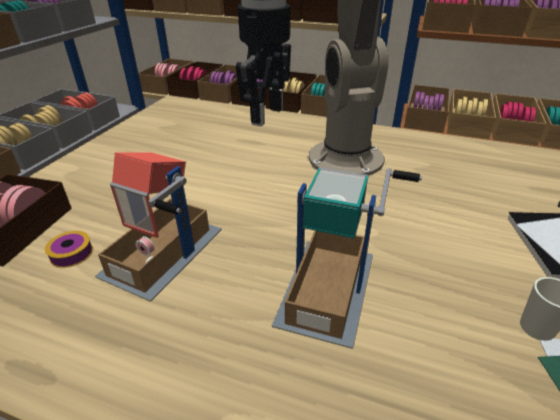

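Emit:
move_arm(steps=[{"fingers": 60, "translation": [50, 0, 0], "turn": 0}, {"fingers": 60, "translation": [50, 0, 0], "turn": 0}, {"fingers": 60, "translation": [50, -20, 0], "turn": 0}, {"fingers": 60, "translation": [50, -30, 0], "turn": 0}, {"fingers": 60, "translation": [10, -20, 0], "turn": 0}, {"fingers": 60, "translation": [0, 0, 0], "turn": 0}])

```text
t: 11.9
eef_pos: [0.7339, -0.1249, 0.3278]
tool_rot: [0.001, 0.999, -0.054, -0.001]
contact_force: [-0.4, -0.1, 0.1]
gripper_width: 0.699
```

```bash
python3 - <<'E'
from h import *
a=read_camera("wrist")
print([(d["xy"],d["conf"]) for d in recognise("wrist","coral_reel_a")])
cv2.imwrite("pics/w10.png",cv2.resize(a,(800,600)))
E
```

```text
[]
```

View pics/w10.png

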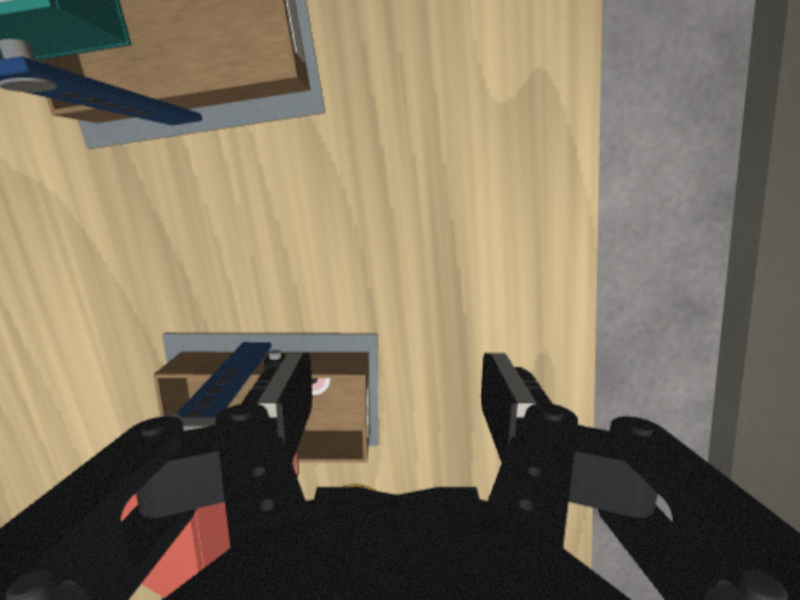

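Emit:
move_arm(steps=[{"fingers": 85, "translation": [-40, 10, 0], "turn": 0}, {"fingers": 85, "translation": [-30, 0, 0], "turn": 0}, {"fingers": 85, "translation": [0, 0, 0], "turn": 0}])

```text
t: 12.38
eef_pos: [0.6619, -0.1099, 0.3305]
tool_rot: [-0.001, 0.999, -0.051, 0.0]
contact_force: [0.3, -0.5, 1.2]
gripper_width: 0.998
```

```bash
python3 - <<'E'
from h import *
a=read_camera("wrist")
print([(d["xy"],d["conf"]) for d in recognise("wrist","coral_reel_a")])
cv2.imwrite("pics/w11.png",cv2.resize(a[200:400,130:400],(800,593),interpolation=cv2.INTER_CUBIC))
E
```

```text
[([249.1, 287.8], 0.56), ([255.5, 272.8], 0.55)]
```

View pics/w11.png

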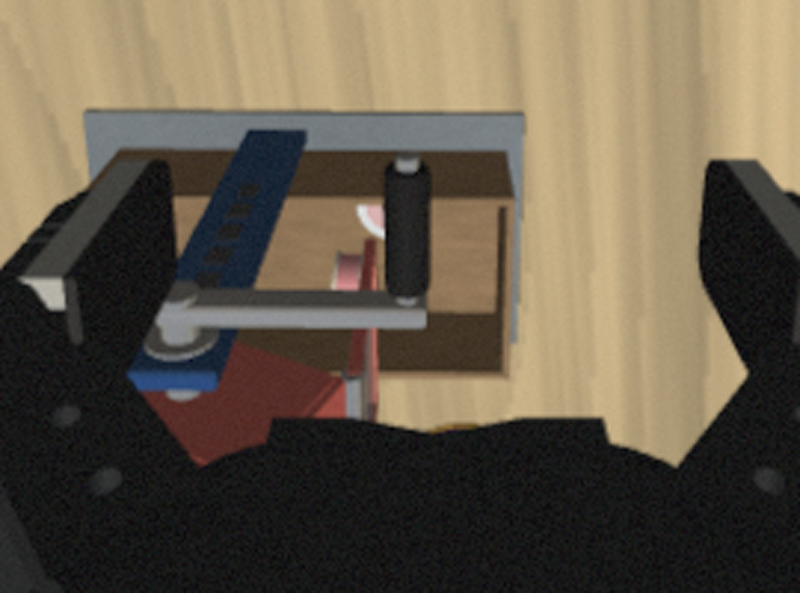

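```bash
python3 - <<'E'
from station import *
print(hand_in())
E
```

```text
the job is handed in; nothing more can be done
None
```

I turned the coral box over by its crank until it hit its stop, let go, backed the arm away and handed in at about 12.4 s. The hand-in gave no verdict.

- **Box at its stop:** the last push of 3 mm moved the handle only 0.5 mm and met about 13 N. After I let go, the handle showed within about 2 to 4 pixels of the place expected for a full turn, in both the scene and top views.
- **Lid and reels:** the lid hangs open. The last wrist view shows two separate reels in the carton, one lying flat by the wall on the crank side and one standing on edge near the lid's lower edge. The recogniser found both there, but only with confidence 0.56 and 0.55. Earlier it found just one in the scene view and none from above, where the box hides most of the carton.
- **Everything else:** the teal box is still upright. I saw nothing fall, and the gripper touches nothing.

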